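# Fit the pinch-tab dust cap to the microscope head's camera port

### The job

Close the open camera port on top of the microscope head with its dust cap: pick the cap up by pinching its two sprung tabs together, press it down gently onto the port's sprung sealing ring, and let the tabs spring out under the rim so that the cap stays locked on, level and holding the ring down by itself. Do not force it, and leave the other things on the bench where they are.

Things in the scene. Friction and masses are not known exactly. Their poses are not given: they have to be found in the camera images.
- head: Microscope head, fixed: two black eyepieces pointing to its +x and sloping up (tops about 125 mm above the bench), white housing 115 x 100 mm, on a black foot 124 mm across. Origin: on the bench, on the upright axis of the camera port, an aluminium draw tube 66 mm outside, open at the top. More than 20 N between cap and head counts as forcing it.
- port_low (a point): Fixed point of the head on the port's axis, 140 mm above the bench: the tube's rim when the draw tube is fully in. The draw tube was left clamped 0 to 30 mm further out, different each time and not measured: the rim is 140 to 170 mm above the bench. Mouth: a lip 4 mm thick with a 48 mm hole; under the lip the bore is 57 mm wide, 18 mm deep.
- seal (a joint): Travel (m) of the black sprung sealing ring on the rim (51 mm inside, 64 mm outside). 0 = free, its top 6 mm above the rim; 0.005 = pressed fully down, top 1 mm above the rim, a hard stop where force shoots up. It begins to yield at 3 N and takes 2.5 N more per mm (9.3 N at 2.5 mm, 15.5 N at 5 mm).
- cap: Dust cap, black, about 65 g, standing on its spigot. Origin: centre of the spigot's underside; z up. Spigot 45 mm across, 16 mm high, the lowest 4 mm tapered to 37 mm. Above it a flange 68 mm across, 4 mm thick (z 16 to 20 mm). Two upright sprung tabs on the flange at +y and -y. Outside them a 12 mm wide ledge of flange can be pushed down with the fingertips. Any yaw in the port is right.
- cap_top (a point): Point on the cap's axis, on top of the flange (20 mm above the cap's origin), between the two tabs. Each tab is 20 mm wide (x), 6 mm thick (y) and stands 22 mm above the flange; outer faces 44 mm apart when free, 34 mm when fully pinched.
- tab_left (a joint): Inward travel (m) of the +y tab: 0 = free, 0.005 = fully pinched. Spring 3 N at 0, 8 N at 0.005, then a hard stop. The tab carries a square-edged latch 12 mm wide, 7.5 to 11.5 mm under the flange's underside, out to 27 mm from the axis when free, 22 mm when pinched: unpinched it cannot pass the lip, and it can spring out under the lip only while the ring is held down 2.5 mm or more.
- tab_right (a joint): Inward travel (m) of the -y tab and its latch, just like tab_left: 0 = free, 0.005 = fully pinched.
- plaincap: Bystander: small plain black cap without tabs, 42 mm across, 16 mm high. Origin under its centre.
- eyepiece: Bystander: spare dark metal eyepiece standing upright, 34 mm across, 46 mm high. Origin under its centre.
- dish: Bystander: glass dish, 90 mm across, 16 mm high. Origin under its centre.
- taperoll: Bystander: yellow tape roll lying flat, 72 mm across, 18 mm high. Origin under its centre.
- objcan: Bystander: small metal canister, 38 mm across, 55 mm high. Origin under its centre.
- driver: Bystander: screwdriver lying on the bench, 150 mm long.
Things that resemble listed ones, but are neither listed nor needed, are in the scene too. What is shaped like the cap but green or pink is not meant.

How it is judged:
By the outcome, as a careful person would: the job done as asked, in the order asked, and still so for the second after the job is handed in, with the robot touching nothing.
It also fails if it takes over 54 s, if anything falls off the work surface, if the arm or the gripper's body presses on something with over 40 N, if the wrist force passes 120 N, or if a joint passes its speed limit or range.

### The arm

A 6-joint arm with a two-finger parallel gripper is mounted at the origin on the work surface. World frame = base frame: x ahead of the robot, y to its left, z up, the work surface at z = 0. Lengths are in mm, angles in rad, forces in N, time in s.
With the tool pointing down it reaches from about 350 to 975 mm from the base axis. Payload 7.1 kg.
Tool frame: the origin (TCP) lies midway between the tips of the shut fingers; the grasp point (between the pads) lies 19 mm behind it; z points along the fingers, y is the line along which they close (so a half turn about z gives the same grasp; the last joint's range is limited). The gripper opens to 88 mm and grips with 3 to 60 N. Pads are 20 mm wide; open, the fingers measure 115 mm over their backs; the gripper's body (75 mm by 178 mm) begins 61 mm behind the grasp point.
Start: joints at [1.178, 0.423, 1.63, -0, 1.089, -0.019], TCP at [228.19, 581.837, 222.675] pointing down, gripper open.
Joint ranges: [-3, 3], [-0.9, 2.11], [0.09, 2.58], [-1.31, 4.45], [0.11, 2.69], [-2.54, 2.54]. Speed limits (rad/s): [2.39, 2.39, 3.01, 3.14, 3.14, 3.14].

### API

Orientations are given as a rotation vector (axis times angle).
In Python, from workcell import ctrl gives the robot as it stands. The module is installed in compiled form; this text tells all that it offers.
- The arm moves only by the tool servo_tool, never from a script. Its argument "increments" is a list of rows, each a list of 7 numbers: the shift along the world's x, y, z in cm, then the turn, a rotation vector about the world's x, y, z in degrees, then the opening, from -1 (shut) to 1 (fully open). A call has 1 to 20 rows; each row is the pose to reach, as a shift and turn from the pose commanded when the call began; what a row does not reach only later rows make up. A row lasts 1/12 s, in which the tool goes at most 41.7 mm and 7.16 degrees, less where a joint would pass 70% of its speed; a pose out of reach is approached as far as the arm can. A call with a gripper value outside its range is refused whole. The fingers move at their own pace and stop on an object; the grip force is fixed at half the most. Time passes only in rows, so rows that repeat a pose let the fingers close. It gives the time, the measured TCP pose, the force, the opening and the grip force at its end, in the units of the state.
- ctrl.get_obs(): the state, without advancing time (a new reading comes with each control period).
- ctrl.get_image(name): name is "side" or "top"; returns a dict with "image" (400x640x3 uint8, red, green, blue), "fx", "fy", "cx", "cy" (pixels), "extrinsics" (4x4, takes a point from camera to world coordinates). Camera axes: x right, y up, looking along -z (the intrinsics and any distortion apply to the point x, -y, -z); pixel columns grow to the right and rows downward; lengths in mm; the calibration is good to about 2 mm. A picture is of the moment at which its call begins. There is no depth.
- ctrl.close_job(): hands the job in; it is judged then, once.
The state is a dict: "t": time; "qpos": joint angles; "qvel": joint speeds; "joint_torque": joint torques, N m; "ee_pos": TCP position; "orientation": TCP orientation; "ft_force": force on the tool from outside, world axes, zero at the start; "moment": the same for the moment, N m; "width": finger opening in mm; "grasp_force": force on a finger pad.
Only numpy, scipy, OpenCV 4.12 (cv2) and the standard library are available. Lean on these libraries where they do the work, as an engineer would, in place of code of your own. Each camera call takes 0.05 s, during which the arm holds its last target. There are 200 camera calls.

## Working session

There is one attempt and no reset: what is moved stays moved. The work goes in short steps, Python scripts to look and compute and a tool call to move; the robot and the scene stay as the last step left them, time stands still between calls to the robot, and variables do not carry over. Pictures are saved under pics/ and viewed, at most 10 in all, crops included, and the job is handed in when it is done.

Besides the shell and the picture viewer there is one more tool, called after ">>>" as name([rows], argument=value, ...), one row to a line, values as JSON. servo_tool: Moves the arm, as the interface text tells. Its arguments: {"type":"object","properties":{"increments":{"type":"array","items":{"type":"array","items":{"type":"number"}}}},"required":["increments"]}

```bash
mkdir -p pics
cat > h.py <<'E'
import numpy as np, cv2
from workcell import ctrl
def grab(n,f=None):
    d=ctrl.get_image(n)
    if f: cv2.imwrite('pics/'+f,cv2.cvtColor(d['image'],cv2.COLOR_RGB2BGR))
    return d
def ray(d,u,v):
    E=np.array(d['extrinsics']); r=E[:3,:3]@np.array([(u-d['cx'])/d['fx'],-(v-d['cy'])/d['fy'],-1.])
    return E[:3,3],r/np.linalg.norm(r)
def onz(d,u,v,z):
    o,r=ray(d,u,v); return o+r*(z-o[2])/r[2]
def proj(d,p):
    E=np.array(d['extrinsics']); c=E[:3,:3].T@(np.array(p)-E[:3,3]); return d['cx']+d['fx']*c[0]/-c[2], d['cy']+d['fy']*c[1]/c[2]
E
python3 - <<'E'
from h import *
for n in('side','top'):
    d=grab(n,n+'0.png'); print(n,[round(float(d[k]),1) for k in('fx','fy','cx','cy')],[k for k in d],np.round(d['extrinsics'],3).tolist())
print(ctrl.get_obs())
E
```

```text
side [412.4, 412.4, 322.4, 199.4] ['image', 'fx', 'fy', 'cx', 'cy', 'extrinsics'] [[0.921, 0.26, -0.289, 184.725], [-0.389, 0.628, -0.674, -849.592], [0.006, 0.734, 0.679, 900.522], [0.0, 0.0, 0.0, 1.0]]
top [386.2, 386.2, 325.3, 197.6] ['image', 'fx', 'fy', 'cx', 'cy', 'extrinsics'] [[-0.017, 0.999, -0.048, 484.59], [-1.0, -0.017, 0.005, -34.266], [0.004, 0.048, 0.999, 1254.641], [0.0, 0.0, 0.0, 1.0]]
{'t': 0.1, 'qpos': array([ 1.17794795e+00,  4.23759109e-01,  1.63059280e+00, -3.25138391e-05,
        1.08859996e+00, -1.89766179e-02]), 'qvel': array([ 0.00052875, -0.00130984, -0.00011637, -0.00119822, -0.00152307,
        0.00222719]), 'joint_torque': array([-4.68903363e-05, -5.45616996e+01, -2.74326807e+01,  6.46069064e-02,
        1.87919964e-02,  4.76929962e-07]), 'ee_pos': array([228.04576216, 581.38047048, 221.99090922]), 'orientation': array([-5.83792118e-01, -3.08661915e+00,  2.09903098e-03]), 'ft_force': array([ 0.14410769, -0.02406019,  0.70184138]), 'moment': array([-0.03798553,  0.00476176, -0.00043616]), 'grasp_force': 0.0, 'width': 87.94339361656078}
```

View pics/top0.png

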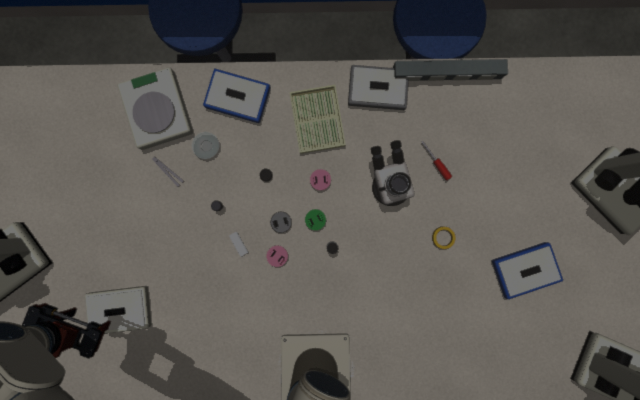

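View pics/side0.png

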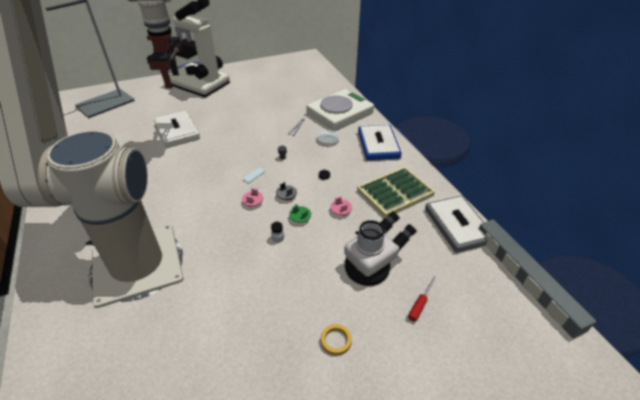

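The top view shows the grey-black tabbed cap at about (281,222) between the pink and green decoys, and the port mouth at about (399,183). In the side view the cap is at (287,192) and the port at (371,232). Next I'll enlarge both.

Run:
```python
from h import *
t=cv2.imread('pics/top0.png'); s=cv2.imread('pics/side0.png')
c=lambda im,u,v,w,h:cv2.convertScaleAbs(cv2.resize(im[v-h:v+h,u-w:u+w],(400,300),interpolation=cv2.INTER_CUBIC),alpha=1.7)
cv2.imwrite('pics/z.png',np.vstack([np.hstack([c(t,281,222,20,15),c(t,398,180,32,24)]),np.hstack([c(s,287,192,20,15),c(s,372,240,32,24)])]))
```

```text
(no output)
```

View pics/z.png

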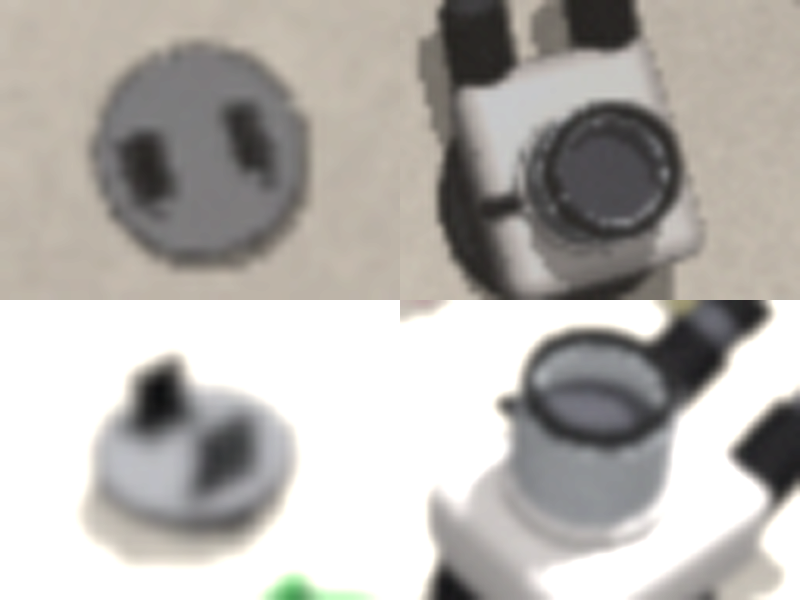

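The crops show the dark flange with the two tabs at (276,224) and (286,220) in the top view. They also show the black ring ellipse at about (400,183) top and (372,230) side. I'll fit these and triangulate.

```bash
cat > m.py <<'E'
from h import *
def blob(im,mask,u,v,pick=None):
    n,l,st,ce=cv2.connectedComponentsWithStats(mask.astype(np.uint8),connectivity=4)
    k=min(range(1,n),key=lambda k:np.hypot(*(ce[k]-[u,v]))+(1e3 if st[k,4]<6 else 0)); return (l==k).astype(np.uint8),ce[k],st[k]
def tri(a,b):
    (o,r),(p,s)=a,b; t=np.linalg.lstsq(np.c_[r,-s],p-o,rcond=None)[0]; A=o+r*t[0];B=p+s*t[1]; return (A+B)/2,np.linalg.norm(A-B)
E
python3 - <<'E'
from m import *
T=grab('top');S=grab('side')
g=lambda d:cv2.cvtColor(d['image'],cv2.COLOR_RGB2GRAY).astype(int)
t,s=g(T),g(S)
np.set_printoptions(linewidth=250)
print(t[206:240:1,264:298:1])
print(t[168:198,382:416])
print(s[218:244,355:391])
E
```

```text
[[110 110 110 ... 109 109 109]
 [111 111 110 ... 109 108 108]
 [110 111 110 ... 109 108 108]
 ...
 [108 108 107 ... 108 107 107]
 [107 106 106 ... 107 107 107]
 [108 107 108 ... 108 107 106]]
[[ 55  86 106 ... 106 106 106]
 [102 110 115 ... 106 107 107]
 [115 117 117 ... 106 106 106]
 ...
 [ 75  93 102 ...  86  96 108]
 [ 69  89  99 ...  85 104 107]
 [ 58  77  96 ... 102 108 108]]
[[186 186 187 188 187 187 187 187 185 187 186 184 183 184 185 184 185 186 187 188 189 190 192 193 191 183 161 126  88  63  55  54  56  59  63  61]
 [188 187 187 188 187 187 186 184 183 182 178 168 163 161 160 161 161 162 165 170 175 182 189 194 193 184 160 120  73  40  34  41  50  57  62  63]
 [190 190 189 188 186 186 183 178 169 162 151 130 115 109 106 105 105 107 114 125 139 153 169 180 183 167 136  91  50  27  24  31  40  50  58  60]
 [190 191 190 188 187 183 175 158 134 118  99  77  61  54  51  49  48  51  57  68  84 101 123 144 151 133  95  54  29  22  24  25  29  39  48  53]
 [188 190 190 188 185 176 156 123  89  65  51  42  41  44  48  45  40  39  39  39  42  51  69  90  97  81  53  29  22  21  23  2
[... 2406 characters left out ...]
80  79  78  76  70  63  62  59  53  46  43  47  56  65  68  77  88  92  95 101 131 170 192 197 196 193 188 182]
 [173 151 117  87  78  79  81  82  83  83  84  84  82  83  86  86  77  70  66  70  80  90  89  87  88  88  89 101 138 176 194 199 198 197 193 185]
 [157 130 101  82  78  79  81  83  83  85  84  85  86  88  90  89  86  82  81  83  86  91  90  86  86  85  88 103 140 177 195 199 199 199 197 191]
 [131 110  93  81  77  80  81  82  83  84  85  86  86  86  87  87  87  86  85  86  85  86  84  85  84  85  90 107 142 176 193 200 199 200 200 197]
 [114 103  94  83  77  78  81  82  84  86  85  85  86  86  86  86  86  85  87  86  85  85  84  84  84  85  92 115 151 178 194 199 200 200 200 200]]
```

```bash
cat >> m.py <<'E'
from scipy.ndimage import map_coordinates
g=lambda d:cv2.cvtColor(d['image'],cv2.COLOR_RGB2GRAY).astype(float)
def radmin(im,c,r0,r1,angs):
    rs=np.arange(r0,r1,.1); P=[]
    for a in angs:
        v=map_coordinates(im,[c[1]+rs*np.sin(a),c[0]+rs*np.cos(a)],order=3); k=np.argmin(v)
        if 0<k<len(rs)-1: P.append((c[0]+rs[k]*np.cos(a),c[1]+rs[k]*np.sin(a)))
    return np.array(P,np.float32)
def edge(im,c,r0,r1,angs):
    rs=np.arange(r0,r1,.1); P=[]
    for a in angs:
        v=map_coordinates(im,[c[1]+rs*np.sin(a),c[0]+rs*np.cos(a)],order=3); k=np.argmax(np.gradient(v))
        if 0<k<len(rs)-1: P.append((c[0]+rs[k]*np.cos(a),c[1]+rs[k]*np.sin(a)))
    return np.array(P,np.float32)
E
python3 - <<'E'
from m import *
T=grab('top');S=grab('side');t,s=g(T),g(S)
A=np.radians(np.arange(0,360,6))
et=cv2.fitEllipse(radmin(t,(399.9,183.2),7,12,A)); 
As=A[(A>np.radians(20))&(A<np.radians(300))]
P=radmin(s,(372,230),6,13,As); es=cv2.fitEllipse(P)
print(et,es)
p,e=tri(ray(T,*et[0]),ray(S,*es[0])); print('ring',p,e)
cu,cv=400,183
for z in(150,p[2],170): print(z,onz(T,*et[0],z), 'pred dia px',58/ (1254-z)*386)
ec=cv2.fitEllipse(edge(t,(281,222.3),8,14,A)); print('flange',ec,'mm',onz(T,*ec[0],18), np.array(ec[1])*(1254-18)/386)
sc=proj(S,onz(T,*ec[0],18)); print('pred in side',sc)
# tabs
m=np.zeros(t.shape,bool); yy,xx=np.mgrid[:400,:640]; 
for d,im,c,r,th in((T,t,ec[0],9,48),(S,s,sc,14,55)):
    mk=(np.hypot(xx-c[0],yy-c[1])<r)&(im<th); n,l,st,ce=cv2.connectedComponentsWithStats(mk.astype(np.uint8)); print(st[1:,4],ce[1:])
    if d is T:
        big=np.argsort(-st[1:,4])[:2]+1; 
        for k in big: print('tab',onz(T,*ce[k],40))
        q=onz(T,*ce[big[0]],40)-onz(T,*ce[big[1]],40); print('dir',np.degrees(np.arctan2(q[1],q[0])),np.linalg.norm(q))
np.set_printoptions(linewidth=250); print(t[212:233,270:293].astype(int))
E
```

```text
((399.4919738769531, 183.12998962402344), (19.437631607055664, 19.762405395507812), 78.19325256347656) ((371.0456237792969, 229.69796752929688), (16.190303802490234, 21.69063949584961), 98.9405517578125)
ring [ 574.40906054 -252.68360342  149.59017571] 2.2222701053026097
150 [ 575.39508794 -253.07678504  150.        ] pred dia px 20.278985507246375
149.59017571193237 [ 575.42877676 -253.15796417  149.59017571] pred dia px 20.271460383315503
170 [ 573.75102595 -249.11512998  170.        ] pred dia px 20.653136531365313
flange ((280.765869140625, 222.18795776367188), (21.760181427001953, 23.080535888671875), 155.25216674804688) mm [467.59194132 103.61356013  18.        ] [69.67767939 73.90555015]
pred in side (np.float64(286.3390472035244), np.float64(191.92964902066964))
[19 28] [[285.42105263 220.52631579]
 [275.         223.5       ]]
tab [464.10060753 119.28725932  40.        ]
tab [472.84557503  86.49663255  40.        ]
dir 104.93272280538999 33.93670079437066
[22 23] [[282.54545455 186.68181818]
 [288.73913043 192.13043478]]
[[109 110 110 109 106  99  84  86  69  74  72  73  73 
[... 1241 characters left out ...]
2  70  67  54  57  68  64  72 103]
 [ 98  72  71  67  46  33  29  42  56  71  73  73  73  72  73  73  72  69  69  68  57  77 103]
 [106  93  65  66  54  45  49  65  69  72  73  73  73  73  73  73  73  73  71  62  61  82 105]
 [106  95  63  64  68  64  53  60  71  73  72  73  73  73  71  73  73  72  67  59  77 101 108]
 [107 104  92  70  65  69  68  69  72  72  73  72  73  73  73  72  71  67  58  66  83 107 109]
 [106 107 105  91  65  61  70  71  73  73  73  73  72  72  71  68  57  57  65  80 100 108 108]
 [107 107 107 103  90  62  59  66  70  71  71  71  71  67  61  58  51  63  80 100 105 107 108]
 [106 106 107 107 105  92  71  67  58  54  53  55  59  58  63  66  69  80  99 106 105 106 109]]
```

Measured values:
- **Cap:** centre about (468,103), tab axis at 105°. The flange is about 70 mm across and the tabs about 34 mm apart, both plausible.
- **Port:** axis about (575,-253), ring height about 150.

I'm moving above the cap now.

>>> servo_tool([
  [1.2,-2.4,0,0,0,-6,1],
  [2.4,-4.8,0,0,0,-12,1],
  [3.6,-7.2,0,0,0,-18,1],
  [4.8,-9.6,0,0,0,-24,1],
  [6,-12,0,0,0,-30,1],
  [7.2,-14.4,0,0,0,-36,1],
  [8.4,-16.8,0,0,0,-42,1],
  [9.6,-19.2,0,0,0,-48,1],
  [10.8,-21.6,0,0,0,-54,1],
  [12,-24,0,0,0,-60,1],
  [13.2,-26.4,0,0,0,-66,1],
  [14.4,-28.8,0,0,0,-72,1],
  [15.6,-31.2,0,0,0,-78,1],
  [16.8,-33.6,0,0,0,-84,1],
  [18,-36,0,0,0,-90,1],
  [19.2,-38.4,0,0,0,-96,1],
  [20.4,-40.8,0,0,0,-102,1],
  [21.6,-43.2,0,0,0,-108,1],
  [22.8,-45.6,0,0,0,-114,1],
  [24,-47.9,0,0,0,-120,1],
])

```text
t: 1.97
ee_pos: [468.6, 101.5, 222.8]
orientation: [2.968, 1.03, 0.0]
ft_force: [-0.1, -0.0, 0.1]
width: 88.1
grasp_force: 0.0
```

>>> servo_tool([
  [0,0,-2,0,0,-6,1],
  [0,0,-4,0,0,-12,1],
  [0,0,-6,0,0,-18,1],
  [0,0,-8,0,0,-23.6,1],
  [0,0,-9,0,0,-23.6,1],
  [0,0,-10,0,0,-23.6,1],
  [0,0,-10.5,0,0,-23.6,1],
  [0,0,-10.5,0,0,-23.6,1],
  [0,0,-10.5,0,0,-23.6,1],
])

```text
t: 2.72
ee_pos: [468.6, 103.0, 118.1]
orientation: [-3.114, -0.412, -0.001]
ft_force: [0.4, 0.5, -0.0]
width: 87.8
grasp_force: 0.0
```

Run:
```python
from m import *
from scipy.spatial.transform import Rotation as R
o=ctrl.get_obs(); print(o['t'],o['ee_pos'],o['qpos'],o['ft_force']); r=R.from_rotvec(o['orientation']).as_matrix(); print(r, np.degrees(np.arctan2(r[1,1],r[0,1])))
d=grab('side'); c=d['image'][90:240,190:390]; cv2.imwrite('pics/s1.png',cv2.cvtColor(cv2.resize(c,(800,600),interpolation=cv2.INTER_CUBIC),cv2.COLOR_RGB2BGR))
```

```text
2.7167 [468.55566052 102.98485438 118.05684632] [ 1.91550594e-01  3.76104929e-01  2.01847770e+00 -1.41688333e-05
  7.46478299e-01  1.49939131e+00] [ 0.39920559  0.50435227 -0.02760222]
[[ 9.65623086e-01  2.59945729e-01  5.23833751e-04]
 [ 2.59945717e-01 -9.65623226e-01  9.17854610e-05]
 [ 5.29685276e-04  4.75381803e-05 -9.99999859e-01]] -74.93315804039094
```

View pics/s1.png

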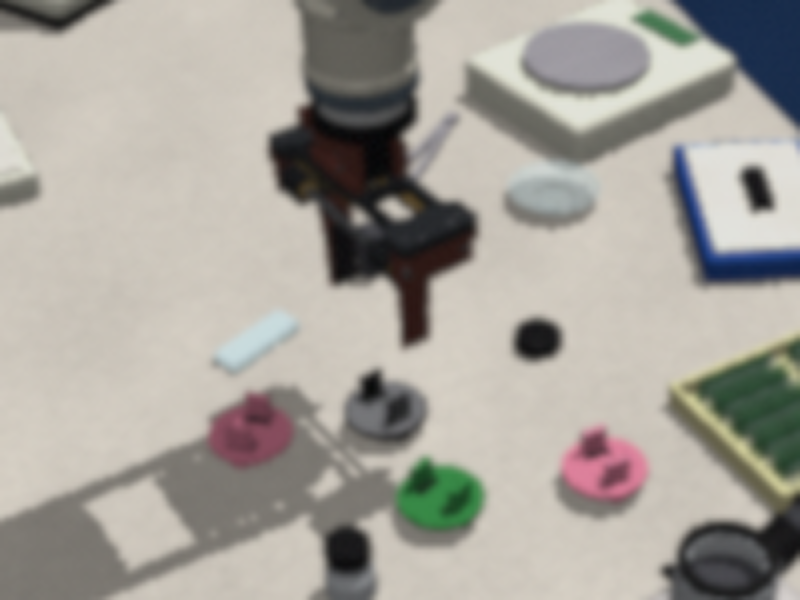

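The side view shows the gripper directly above the grey cap at crop (385,408), with the fingers straddling the tab axis. I'm descending.

>>> servo_tool([
  [0,0,-1,0,0,0,1],
  [0,0,-2.5,0,0,0,1],
  [0,0,-4,0,0,0,1],
  [0,0,-5.5,0,0,0,1],
  [0,0,-7,0,0,0,1],
  [0,0,-8,0,0,0,1],
  [0,0,-8.7,0,0,0,1],
  [0,0,-9.2,0,0,0,1],
  [0,0,-9.4,0,0,0,1],
  [0,0,-9.4,0,0,0,1],
  [0,0,-9.4,0,0,0,1],
])

```text
t: 3.68
ee_pos: [468.5, 102.9, 24.0]
orientation: [-3.115, -0.41, -0.001]
ft_force: [-0.1, -0.1, -0.3]
width: 87.9
grasp_force: 0.0
```

>>> servo_tool([
  [0,0,-0.05,0,0,0,1],
  [0,0,-0.1,0,0,0,1],
  [0,0,-0.15,0,0,0,1],
  [0,0,-0.2,0,0,0,1],
  [0,0,-0.2,0,0,0,1],
  [0,0,-0.2,0,0,0,1],
])

```text
t: 4.18
ee_pos: [468.2, 102.8, 21.7]
orientation: [-3.115, -0.41, -0.0]
ft_force: [-0.2, -0.2, -0.5]
width: 87.8
grasp_force: 0.0
```

>>> servo_tool([
  [0,0,-0.05,0,0,0,1],
  [0,0,-0.1,0,0,0,0.2],
  [0,0,-0.1,0,0,0,0.1],
  [0,0,-0.1,0,0,0,0.05],
  [0,0,-0.1,0,0,0,0],
  [0,0,-0.1,0,0,0,-0.1],
  [0,0,-0.1,0,0,0,-0.2],
  [0,0,-0.1,0,0,0,-0.3],
  [0,0,-0.1,0,0,0,-0.5],
  [0,0,-0.1,0,0,0,-1],
  [0,0,-0.1,0,0,0,-1],
  [0,0,-0.1,0,0,0,-1],
  [0,0,-0.1,0,0,0,-1],
  [0,0,-0.1,0,0,0,-1],
  [0,0,-0.1,0,0,0,-1],
  [0,0,-0.1,0,0,0,-1],
])

```text
t: 5.52
ee_pos: [468.2, 102.8, 20.9]
orientation: [3.115, 0.41, 0.0]
ft_force: [-2.7, -0.2, 5.2]
width: 32.6
grasp_force: 30.0
```

>>> servo_tool([
  [0,0,0.3,0,0,0,-1],
  [0,0,0.8,0,0,0,-1],
  [0,0,1.5,0,0,0,-1],
  [0,0,2.5,0,0,0,-1],
  [0,0,4,0,0,0,-1],
  [0,0,6,0,0,0,-1],
  [0,0,8,0,0,0,-1],
  [0,0,10,0,0,0,-1],
  [0,0,12,0,0,0,-1],
  [0,0,14,0,0,0,-1],
  [0,0,16,0,0,0,-1],
  [0,0,18,0,0,0,-1],
  [0,0,19.5,0,0,0,-1],
  [0,0,20.5,0,0,0,-1],
  [0,0,21,0,0,0,-1],
  [0,0,21,0,0,0,-1],
])

```text
t: 6.85
ee_pos: [468.6, 102.9, 231.9]
orientation: [-3.115, -0.41, -0.003]
ft_force: [-0.5, -0.1, -1.5]
width: 32.4
grasp_force: 30.0
```

Run:
```python
from m import *
o=ctrl.get_obs(); print(o['t'],o['ee_pos'],o['ft_force'],o['width'])
d=grab('side'); u,v=proj(d,[468,103,220]); u,v=int(u),int(v); print(u,v); c=d['image'][max(0,v-45):v+45,u-60:u+60]; cv2.imwrite('pics/s2.png',cv2.cvtColor(cv2.resize(c,None,fx=6,fy=6,interpolation=cv2.INTER_CUBIC),cv2.COLOR_RGB2BGR))
```

```text
6.85 [468.56478384 102.90957944 231.85486504] [-0.45670981 -0.05556344 -1.45603666] 32.44218146902388
282 139
```

View pics/s2.png

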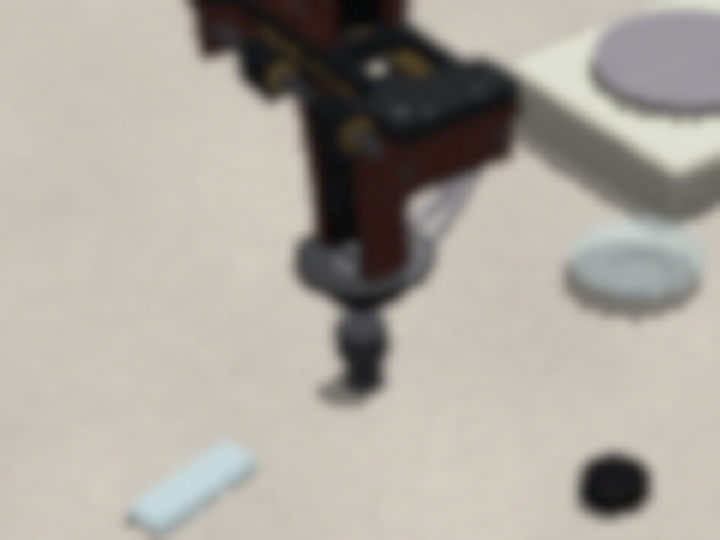

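The cap is held level, with no tilt visible and the flange at crop (365,265). Next I'm going over the port.

>>> servo_tool([
  [0.25,-0.8,0,0,0,0,-1],
  [0.75,-2.5,0,0,0,0,-1],
  [1.4,-4.8,0,0,0,0,-1],
  [2.1,-7.2,0,0,0,0,-1],
  [2.8,-9.6,0,0,0,0,-1],
  [3.6,-12,0,0,0,0,-1],
  [4.3,-14.4,0,0,0,0,-1],
  [5,-16.8,0,0,0,0,-1],
  [5.7,-19.2,0,0,0,0,-1],
  [6.4,-21.6,0,0,0,0,-1],
  [7.1,-24,0,0,0,0,-1],
  [7.8,-26.4,0,0,0,0,-1],
  [8.5,-28.8,0,0,0,0,-1],
  [9.2,-31.2,0,0,0,0,-1],
  [9.8,-33.2,0,0,0,0,-1],
  [10.3,-34.7,0,0,0,0,-1],
  [10.6,-35.4,0,0,0,0,-1],
  [10.65,-35.6,0,0,0,0,-1],
  [10.65,-35.6,0,0,0,0,-1],
  [10.65,-35.6,0,0,0,0,-1],
])

```text
t: 8.57
ee_pos: [574.3, -252.3, 230.3]
orientation: [-3.114, -0.41, 0.001]
ft_force: [-0.5, -0.7, -0.8]
width: 32.5
grasp_force: 30.0
```

Run:
```python
from m import *
o=ctrl.get_obs(); p=o['ee_pos'];print(o['t'],p,o['ft_force'],o['orientation'])
d=grab('side'); r=proj(d,p); print('TCP px',r)
c=d['image'][175:265,310:430]; cv2.imwrite('pics/s3.png',cv2.cvtColor(cv2.resize(c,None,fx=6.5,fy=6.5,interpolation=cv2.INTER_CUBIC),cv2.COLOR_RGB2BGR))
for q in ([575,-253,150],[575,-253,170]): print(proj(d,q))
```

```text
8.5667 [ 574.26657835 -252.32031285  230.27038748] [-0.53138286 -0.7402017  -0.80484986] [-3.11385687e+00 -4.10200769e-01  1.35321160e-03]
TCP px (np.float64(374.3518181528173), np.float64(206.12296481737678))
(np.float64(371.7783503013209), np.float64(229.56390964241683))
(np.float64(372.49225115347554), np.float64(223.9841541239921))
```

View pics/s3.png

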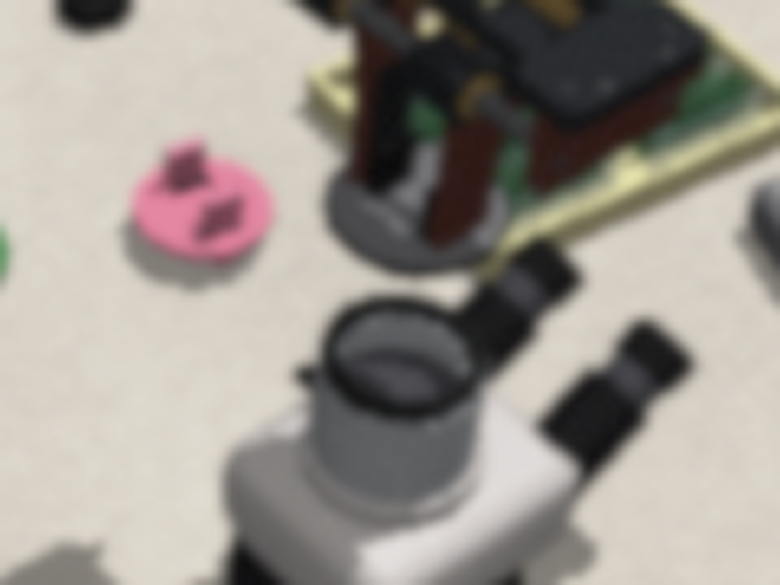

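The flange ellipse sits at crop (419,205), which matches the projected TCP at (374.4,206.1), so the side calibration holds here. The ring is at crop (401,357), i.e. px (371.8,230). I'll re-triangulate with the eyepiece excluded.

Run:
```python
from m import *
S=grab('side');s=g(S);T=grab('top')
A=np.radians(np.arange(0,360,5)); A1=A[(A>np.radians(25))&(A<np.radians(285))]
P=radmin(s,(372,230),6.5,12.5,A1)
for k in range(3):
    e=cv2.fitEllipseDirect(P); print(e)
    # residual trim
    th=np.radians(e[2]); D=(P-np.array(e[0]))@np.array([[np.cos(th),-np.sin(th)],[np.sin(th),np.cos(th)]]); res=np.abs(np.hypot(D[:,0]/e[1][0]*2,D[:,1]/e[1][1]*2)-1); P=P[res<np.quantile(res,.85)]
for c in(e[0],(372.0,230.0)):
  for tt in((399.49,183.13),):
    p,er=tri(ray(T,*tt),ray(S,*c)); print(c,p,er)
# expected ellipse for a 57.5 circle at (575,-253,z)
C=np.array([proj(S,[575+28.75*np.cos(a),-253+28.75*np.sin(a),149]) for a in A],np.float32); print(cv2.fitEllipseDirect(C))
# flange edges now
f=proj(S,ctrl.get_obs()['ee_pos']); print(f)
np.set_printoptions(linewidth=250); print(s[200:222,355:395].astype(int))
```

```text
((371.13323974609375, 229.64930725097656), (15.9039945602417, 21.451635360717773), 101.150634765625)
((371.14996337890625, 229.66188049316406), (15.948573112487793, 21.471792221069336), 100.95206451416016)
((371.16326904296875, 229.6697235107422), (15.974063873291016, 21.534576416015625), 100.79493713378906)
(371.16326904296875, 229.6697235107422) [ 574.54032938 -252.72712063  149.66180258] 1.9238230365730433
(372.0, 230.0) [ 575.53867027 -253.36899015  148.55459991] 0.0538947724763923
((371.75738525390625, 230.01548767089844), (16.835508346557617, 23.32384490966797), 98.13919830322266)
(np.float64(374.4514910913668), np.float64(205.90947842060692))
[[207 208 208 206 202 192 170 134  86  48  30  22  16  12  11  13  16  31  64  98 114 106  77  46  34  32  31  33  30  33  41  55  69  75  73  64  48  37  34  34]
 [208 208 208 206 198 176 143 102  67  43  30  21  15  11  14  16  22  42  74 103 115 104  75  45  35  32  31  32  31  33  42  57  69  72  68  58  44  37  34  34]
 [208 208 206 203 187 152 110  80  61  46  32  22  13  16  17  27  43  65  92 111 114  98  69  43  33  32  32  31  3
[... 2444 characters left out ...]
02  89  84  77  69  66  64  59  50  37  29  27]
 [206 205 205 207 207 207 207 205 204 205 205 202 200 199 196 189 182 178 174 170 177 184 190 195 198 196 177 139  98  69  61  62  63  67  70  68  61  48  35  26]
 [208 207 207 207 207 206 205 204 202 201 195 186 179 178 176 174 174 175 175 178 188 197 206 210 211 202 177 133  81  46  38  46  56  64  70  70  67  56  43  30]
 [209 209 208 207 206 205 202 196 187 179 166 144 128 122 118 117 117 119 125 136 153 169 186 199 201 185 150 102  56  31  28  34  44  56  65  68  66  57  48  39]
 [210 211 210 207 205 203 193 173 148 129 111  86  68  61  58  55  54  58  65  78  94 112 136 160 167 147 105  61  34  25  26  28  35  44  53  60  60  55  53  62]]
```

Triangulation closes to 0.05 mm: axis (575.5,-253.4), ring mid-height about 148.5, so the rim is near 145.5. I'm descending to just above the mouth.

>>> servo_tool([
  [0.07,0,-0.5,0,0,0,-1],
  [0.07,0,-1.5,0,0,0,-1],
  [0.07,0,-2.5,0,0,0,-1],
  [0.07,0,-3.5,0,0,0,-1],
  [0.07,0,-4.2,0,0,0,-1],
  [0.07,0,-4.8,0,0,0,-1],
  [0.07,0,-5.2,0,0,0,-1],
  [0.07,0,-5.2,0,0,0,-1],
  [0.07,0,-5.2,0,0,0,-1],
  [0.07,0,-5.2,0,0,0,-1],
])

```text
t: 9.55
ee_pos: [575.7, -253.3, 179.1]
orientation: [3.114, 0.41, 0.001]
ft_force: [-0.6, -0.4, -0.4]
width: 32.4
grasp_force: 30.0
```

Run:
```python
from m import *
o=ctrl.get_obs(); p=o['ee_pos'];print(o['t'],p,o['ft_force'],o['moment'])
d=grab('side')
c=d['image'][190:250,330:410]; cv2.imwrite('pics/s4.png',cv2.cvtColor(cv2.resize(c,None,fx=10,fy=10,interpolation=cv2.INTER_CUBIC),cv2.COLOR_RGB2BGR))
A=np.radians(np.arange(0,360,4))
X=lambda c,r,z:[proj(d,[c[0]+r*np.cos(a),c[1]+r*np.sin(a),z]) for a in A]
for nm,L in(('flange',X(p,34,p[2]-1)+X(p,34,p[2]-5)),('ring',X((575.5,-253.4),32,151.5)+X((575.5,-253.4),32,146)),('spigot',X(p,22.5,p[2]-17))):
    L=(np.array(L)-[330,190])*10+5; print(nm,L.min(0).round(),L.max(0).round())
```

```text
9.55 [ 575.70493698 -253.3264604   179.06058518] [-0.63334666 -0.38152727 -0.3839937 ] [-0.05601238  0.10650462  0.05405827]
flange [295. 224.] [576. 436.]
ring [295. 305.] [555. 509.]
spigot [339. 302.] [522. 435.]
```

View pics/s4.png

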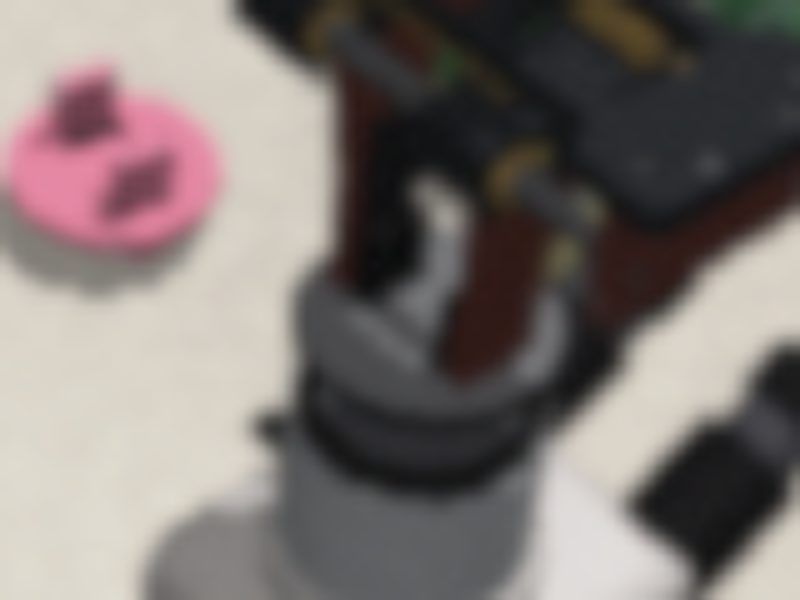

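The picture shows the cap hanging just above the ring. Flange edges are at crop x 297 to 571 and the ring's lower edge is at crop y 492, both shifted alike from prediction, so they are aligned to about 1–2 mm. I'll go in slowly and watch the lateral force on the taper.

>>> servo_tool([
  [0,0,-0.3,0,0,0,-1],
  [0,0,-0.6,0,0,0,-1],
  [0,0,-0.9,0,0,0,-1],
  [0,0,-1.1,0,0,0,-1],
  [0,0,-1.2,0,0,0,-1],
  [0,0,-1.2,0,0,0,-1],
])

```text
t: 10.1
ee_pos: [575.2, -253.1, 166.2]
orientation: [-3.114, -0.41, 0.001]
ft_force: [-0.5, -0.1, -0.1]
width: 32.6
grasp_force: 30.0
```

>>> servo_tool([
  [0,0,-0.1,0,0,0,-1],
  [0,0,-0.2,0,0,0,-1],
  [0,0,-0.2,0,0,0,-1],
  [0,0,-0.2,0,0,0,-1],
])

```text
t: 10.43
ee_pos: [575.4, -253.3, 164.7]
orientation: [3.115, 0.41, 0.0]
ft_force: [0.5, -1.3, -0.2]
width: 32.2
grasp_force: 30.0
```

>>> servo_tool([
  [0,0,-0.1,0,0,0,-1],
  [0,0,-0.1,0,0,0,-1],
  [0,0,-0.1,0,0,0,-1],
])

```text
t: 10.68
ee_pos: [575.5, -253.3, 163.8]
orientation: [3.114, 0.41, 0.0]
ft_force: [0.3, -2.4, -0.2]
width: 32.7
grasp_force: 30.0
```

A lateral force is building toward -y, so I'm following it.

>>> servo_tool([
  [0,-0.03,0,0,0,0,-1],
  [0,-0.06,0,0,0,0,-1],
  [0,-0.06,0,0,0,0,-1],
])

```text
t: 10.93
ee_pos: [575.3, -253.6, 163.6]
orientation: [-3.114, -0.41, 0.0]
ft_force: [0.1, 0.3, -1.3]
width: 32.8
grasp_force: 30.0
```

>>> servo_tool([
  [0,0,-0.1,0,0,0,-1],
  [0,0,-0.1,0,0,0,-1],
  [0,0,-0.1,0,0,0,-1],
])

```text
t: 11.18
ee_pos: [575.3, -253.6, 162.5]
orientation: [-3.115, -0.41, 0.0]
ft_force: [0.2, 0.3, -0.3]
width: 32.5
grasp_force: 30.0
```

>>> servo_tool([
  [0,0,-0.1,0,0,0,-1],
  [0,0,-0.15,0,0,0,-1],
  [0,0,-0.15,0,0,0,-1],
])

```text
t: 11.43
ee_pos: [575.3, -253.7, 161.0]
orientation: [-3.115, -0.41, 0.0]
ft_force: [-0.2, -0.6, -1.1]
width: 32.8
grasp_force: 30.0
```

>>> servo_tool([
  [0,0,-0.1,0,0,0,-1],
  [0,0,-0.15,0,0,0,-1],
  [0,0,-0.15,0,0,0,-1],
])

```text
t: 11.68
ee_pos: [575.3, -253.7, 159.5]
orientation: [-3.115, -0.409, 0.0]
ft_force: [-0.1, -0.3, -0.7]
width: 33.0
grasp_force: 30.0
```

>>> servo_tool([
  [0,0,-0.1,0,0,0,-1],
  [0,0,-0.15,0,0,0,-1],
  [0,0,-0.15,0,0,0,-1],
])

```text
t: 11.93
ee_pos: [575.4, -253.8, 158.5]
orientation: [3.115, 0.41, 0.0]
ft_force: [-2.3, 0.0, 4.3]
width: 32.4
grasp_force: 30.0
```

>>> servo_tool([
  [0,0,-0.05,0,0,0,-1],
  [0,0,-0.1,0,0,0,-1],
  [0,0,-0.1,0,0,0,-1],
])

```text
t: 12.18
ee_pos: [575.5, -253.8, 157.6]
orientation: [3.115, 0.41, 0.0]
ft_force: [-2.4, 1.5, 6.6]
width: 32.5
grasp_force: 30.0
```

>>> servo_tool([
  [0,0,-0.05,0,0,0,-1],
  [0,0,-0.1,0,0,0,-1],
  [0,0,-0.1,0,0,0,-1],
])

```text
t: 12.43
ee_pos: [575.5, -253.8, 156.9]
orientation: [3.115, 0.41, 0.0]
ft_force: [-3.1, 1.8, 7.5]
width: 32.6
grasp_force: 30.0
```

The ring is yielding at about 2.5 N/mm. I'll ease the lateral load and press on.

>>> servo_tool([
  [-0.03,0.02,-0.05,0,0,0,-1],
  [-0.06,0.03,-0.1,0,0,0,-1],
  [-0.06,0.03,-0.1,0,0,0,-1],
  [-0.06,0.03,-0.1,0,0,0,-1],
])

```text
t: 12.77
ee_pos: [575.5, -253.8, 156.4]
orientation: [3.114, 0.409, 0.003]
ft_force: [-1.6, 0.6, 9.2]
width: 32.6
grasp_force: 30.0
```

>>> servo_tool([
  [-0.03,0,-0.05,0,0,0,-1],
  [-0.03,0,-0.1,0,0,0,-1],
  [-0.03,0,-0.1,0,0,0,-1],
  [-0.03,0,-0.1,0,0,0,-1],
])

```text
t: 13.1
ee_pos: [575.4, -253.8, 155.7]
orientation: [3.114, 0.409, 0.003]
ft_force: [-2.0, 1.3, 10.4]
width: 32.6
grasp_force: 30.0
```

>>> servo_tool([
  [0,0,-0.05,0,0,0,-1],
  [0,0,-0.1,0,0,0,-1],
  [0,0,-0.1,0,0,0,-1],
  [0,0,-0.1,0,0,0,-1],
])

```text
t: 13.43
ee_pos: [575.5, -253.8, 154.9]
orientation: [3.114, 0.409, 0.004]
ft_force: [-2.7, 2.2, 12.4]
width: 32.7
grasp_force: 30.0
```

Pressed about 4 mm (13 N). Now I'm opening the fingers while keeping the tips on the ledge.

>>> servo_tool([
  [0,0,0,0,0,0,-0.2],
  [0,0,0,0,0,0,-0.13],
  [0,0,0,0,0,0,-0.05],
  [0,0,0,0,0,0,0.03],
  [0,0,0,0,0,0,0.08],
  [0,0,0,0,0,0,0.08],
  [0,0,0,0,0,0,0.08],
  [0,0,0,0,0,0,0.08],
])

```text
t: 14.1
ee_pos: [576.0, -254.7, 155.1]
orientation: [3.112, 0.409, 0.005]
ft_force: [-1.7, -1.0, 11.2]
width: 47.7
grasp_force: 5.5
```

>>> servo_tool([
  [0,0,0,0,0,0,0.12],
  [0,0,0,0,0,0,0.17],
  [0,0,-0.03,0,0,0,0.17],
  [0,0,-0.05,0,0,0,0.17],
  [0,0,-0.05,0,0,0,0.17],
  [0,0,-0.05,0,0,0,0.17],
])

```text
t: 14.6
ee_pos: [576.3, -255.0, 154.9]
orientation: [3.111, 0.409, 0.006]
ft_force: [-0.5, -2.4, 11.7]
width: 51.5
grasp_force: 5.8
```

>>> servo_tool([
  [0,0,0.05,0,0,0,0.17],
  [0,0,0.1,0,0,0,0.17],
  [0,0,0.1,0,0,0,0.17],
  [0,0,0.1,0,0,0,0.17],
])

```text
t: 14.93
ee_pos: [576.3, -255.0, 155.7]
orientation: [3.111, 0.409, 0.006]
ft_force: [0.3, -2.5, 10.1]
width: 51.5
grasp_force: 4.9
```

>>> servo_tool([
  [0,0,0.05,0,0,0,0.17],
  [0,0,0.1,0,0,0,0.17],
  [0,0,0.1,0,0,0,0.17],
  [0,0,0.1,0,0,0,0.17],
])

```text
t: 15.27
ee_pos: [576.3, -254.9, 156.3]
orientation: [3.111, 0.409, 0.006]
ft_force: [0.6, -3.0, 7.1]
width: 51.7
grasp_force: 3.7
```

>>> servo_tool([
  [0,0,0.05,0,0,0,0.17],
  [0,0,0.1,0,0,0,0.17],
  [0,0,0.1,0,0,0,0.17],
  [0,0,0.1,0,0,0,0.17],
])

```text
t: 15.6
ee_pos: [575.4, -254.1, 156.3]
orientation: [3.113, 0.409, 0.003]
ft_force: [2.0, -2.1, 5.4]
width: 51.4
grasp_force: 2.7
```

The height stays at 156.3 while the force falls, so the cap is holding the ring by itself. Lifting clear.

>>> servo_tool([
  [0,0,0.1,0,0,0,0.17],
  [0,0,0.2,0,0,0,0.17],
  [0,0,0.3,0,0,0,0.17],
  [0,0,0.3,0,0,0,0.17],
])

```text
t: 15.93
ee_pos: [573.9, -253.1, 158.2]
orientation: [-3.114, -0.41, 0.002]
ft_force: [-1.0, 1.1, -0.1]
width: 51.4
grasp_force: 0.0
```

>>> servo_tool([
  [0,0,0,0,0,0,0.4],
  [0,0,0,0,0,0,0.6],
  [0,0,0.5,0,0,0,0.6],
  [0,0,1.5,0,0,0,0.6],
  [0,0,3,0,0,0,0.6],
  [0,0,5,0,0,0,0.6],
  [0,0,7,0,0,0,0.6],
  [-0.5,1.5,8,0,0,0,0.6],
  [-1.5,4.5,8,0,0,0,0.6],
  [-2.5,7.5,8,0,0,0,0.6],
  [-3.5,10.5,8,0,0,0,0.6],
  [-4.5,13,8,0,0,0,0.6],
  [-5,15,8,0,0,0,0.6],
  [-5.3,16,8,0,0,0,0.6],
  [-5.3,16,8,0,0,0,0.6],
  [-5.3,16,8,0,0,0,0.6],
])

```text
t: 17.27
ee_pos: [522.1, -93.7, 239.4]
orientation: [3.114, 0.411, 0.002]
ft_force: [-0.0, 0.0, 0.5]
width: 70.4
grasp_force: 0.0
```

Run:
```python
from m import *
o=ctrl.get_obs(); print(o['t'],o['ee_pos'],o['ft_force'])
S=grab('side');T=grab('top')
a=cv2.resize(S['image'][200:260,340:400],(400,400),interpolation=cv2.INTER_CUBIC);b=cv2.resize(T['image'][155:211,370:426],(400,400),interpolation=cv2.INTER_CUBIC)
cv2.imwrite('pics/f.png',cv2.cvtColor(cv2.convertScaleAbs(np.hstack([a,b]),alpha=1.5),cv2.COLOR_RGB2BGR))
```

```text
17.2667 [522.08639328 -93.67044552 239.42641237] [-0.0029422   0.01892634  0.50024895]
```

View pics/f.png

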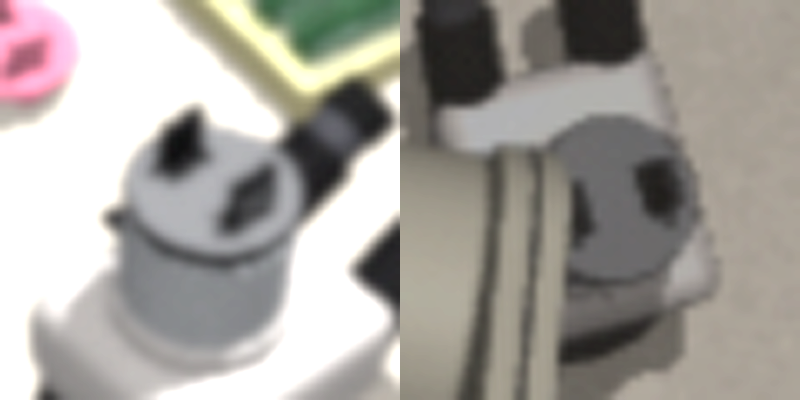

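The side view shows the cap seated with its flange parallel to the rim and a thin, even dark ring line beneath it, running from crop (125,215) to (270,250). One last numeric check of the tab spacing, then I'll hand in.

Run:
```python
from m import *
S=grab('side');s=g(S); yy,xx=np.mgrid[:400,:640]
c0=cv2.imread('pics/side0.png',0).astype(float)
for im,(u,v),z,c,dr in((c0,(286.3,190.5),31,(468,103),105),(s,(372,228),167,(575.5,-253.4),105)):
    mk=(np.hypot(xx-u,yy-v)<10)&(im<62); n,l,st,ce=cv2.connectedComponentsWithStats(mk.astype(np.uint8)); b=np.argsort(-st[1:,4])[:2]+1
    e=np.array([np.cos(np.radians(dr)),np.sin(np.radians(dr))])*19
    q=[np.array(proj(S,[c[0]+k*e[0],c[1]+k*e[1],z])) for k in(1,-1)]
    print(st[b,4],ce[b].round(1).tolist(),'free spacing ratio',np.linalg.norm(ce[b[0]]-ce[b[1]])/np.linalg.norm(q[0]-q[1]))
```

```text
[27 27] [[282.6, 186.8], [289.0, 192.0]] free spacing ratio 0.9015137830445534
[43 32] [[376.8, 229.6], [366.9, 222.4]] free spacing ratio 0.8824539167298169
```

```bash
python3 -c "
from workcell import ctrl; print(ctrl.close_job())"
```

```text
the job is handed in; nothing more can be done
None
```

The dust cap is on the port and appears latched and level: it held its height as I lifted off, and the tab spacing matches the free spacing. Pressing force peaked at about 13 N, and I handed the job in at about 17 s; no verdict was returned.

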